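# Load the tape holder of a berry-packing bench

### The arm

A 6-joint arm with a two-finger parallel gripper is mounted at the origin on the work surface. World frame = base frame: x ahead of the robot, y to its left, z up, the work surface at z = 0. Lengths are in m, angles in degrees, forces in N, time in s.
With the tool pointing down it reaches from about 0.4 to 0.825 m from the base axis. Payload 7 kg.
Tool frame: the origin (TCP) lies at the very end of the fingers, on their centre line; the grasp point (between the pads) lies r.grip_depth behind it (r.grip_depth is the distance from the TCP to the grasp point, in m); z points along the fingers, y is the direction in which the jaws open and shut (so a half turn about z gives the same grasp; the last joint's range is limited). The gripper opens to 88 mm and grips with 3 to 60 N. Pads are 19 mm wide; open, the fingers measure 130 mm over their backs; the gripper's body (78 mm by 193 mm) begins 47 mm behind the grasp point.
Start: joints at [-55.8, 20.546, 0.682, 0, -70.136, -16.507], TCP at [0.205, -0.643, 0.227] pointing down, gripper open.
Joint ranges: [-176.03, 176.03], [-82.01, 121.73], [-58.28, 71.71], [-173.87, 95.51], [-174.79, -0.11], [-173.66, 173.66]. Speed limits (degrees/s): [136.94, 136.94, 172.46, 180, 180, 180].

### API

Orientations are given as [roll, pitch, yaw] about the fixed x, y, z axes, in that order (R = Rz(yaw) Ry(pitch) Rx(roll)).
In Python, from plant import r gives the robot as it stands. The module is installed in compiled form; this text tells all that it offers.
- The arm moves only by the tool step_arm, never from a script. Its argument "increments" is a list of rows, each a list of 3 entries, a list of its own where there are three numbers: the shift along the tool's x, y, z in m, then the turn, a rotation vector about the tool's x, y, z in rad, then the closure, from 0 (fully open) to 1 (shut). In form: [[[x, y, z], [wx, wy, wz], grip], ...]. A call has 1 to 10 rows; each row is the pose to reach, as a shift and turn from the pose commanded when the call began, along the tool's axes at that moment; what a row does not reach only later rows make up. A row lasts 1/10 s, in which the tool goes at most 50 mm and 8.59 degrees, less where a joint would pass 70% of its speed; a pose out of reach is approached as far as the arm can. A call with a gripper value outside its range is refused whole. The fingers move at their own pace and stop on an object; "force" is the grip in N (left out, the last holds). Time passes only in rows, so rows that repeat a pose let the fingers close. It gives the time, the measured TCP pose, the force and the opening at its end, in the units of the state.
- r.get_state(): the state, without advancing time (a new reading comes with each control period).
- r.capture(name): name is "scene" or "top"; returns a dict with "color" (400x640x3 uint8, red, green, blue), "intrinsics" (3x3 intrinsics, pixels), "rvec" (rotation vector, rad) and "tvec" (3), from world to camera coordinates, as OpenCV has them. Camera axes: x right, y down, z forward; pixel columns grow to the right and rows downward; lengths in m; the calibration is good to about 2 mm. A picture is of the moment at which its call begins. There is no depth.
- r.close_job(): hands the job in, once; it reports no verdict.
The state is a dict: "time_s": time; "joints": joint angles; "qd": joint speeds; "joint_torque": joint torques, N m; "tcp_pos": TCP position; "eef_rot": TCP orientation; "contact_force": force on the tool from outside, world axes, zero at the start; "moment": the same for the moment, N m; "gripper_width": finger opening in m.
Only numpy, scipy, OpenCV 4.12 (cv2) and the standard library are available. Lean on these libraries where they do the work, as an engineer would, in place of code of your own. Each camera call takes 0.05 s, during which the arm holds its last target.

### The job

Load the tape holder on the packing bench: slide the short roll onto the bare horizontal rod until it is close up to the upright board, then push the square wooden end cap, hole first, over the end of the rod as far as it will go. Let go of both so that they hang on the rod, and leave the long roll lying in its cradle.

Things in the scene. Friction and masses are not known exactly. Their poses are not given: they have to be found in the camera images.
- short_roll: Short roll of off-white paper tape on a brown core, 60 mm outer diameter, 45 mm long, 36 mm through hole, 60 to 110 g. Lies with its axis level, 36 mm above the bench, in one of two like wooden cradles (6 mm board 64 x 105 mm, two cleats along the tube rising to 10 mm). Origin: middle of the hole, half way along; y axis along the hole.
- long_roll: The long roll of the same off-white paper tape on a brown core, a bystander: same 60 mm diameter and hole, but 90 mm long (with it the end cap would not fit). It lies in the other cradle. Origin: its middle, y axis along its hole.
- end_cap: Light wooden block, 50 mm square seen along its level hole, 42 mm long, 40 to 85 g; blind round hole 28 mm wide, 35 mm deep in one face, dark knob (24 mm wide, 14 mm long) on the opposite one. Stands on the bench. Origin: block's middle (without knob), on the hole's axis, 25 mm above the bench; +y points out of the mouth (mouth at y = +21, hole bottom at y = -14 mm), z up.
- rod_tip (a point): Free end, on the axis, of the tape holder's fixed level steel rod, 12 mm thick, 130 mm above the bench. +y points along the rod to the upright board, z up. Bare rod from the tip (y = 0) to the board's face (y = +95 mm). Board: light wood, 64 mm wide, 20 thick, top 28 mm above the rod's axis, on a fixed base 130 mm wide, 16 high, reaching 15 mm past the tip.
Mind the look-alikes: they are no part of the job. Of the things that look like the part that bears rod_tip, the smaller one is meant.

How it is judged:
By the outcome, as a careful person would: the job done as asked, in the order asked, and still so for the second after the job is handed in, with the robot touching nothing.
It also fails if it takes over 58 s, if anything falls off the work surface, if the arm or the gripper's body presses on something with over 40 N, if the wrist force passes 120 N, or if a joint passes its speed limit or range.

## Working session

There is one attempt and no reset: what is moved stays moved. The work goes in short steps, Python scripts to look and compute and a tool call to move; the robot and the scene stay as the last step left them, time stands still between calls to the robot, and variables do not carry over. Pictures are saved under pics/ and viewed, and the job is handed in when it is done.

Besides the shell and the picture viewer there is one more tool, called after "Call:" as name(argument=value, ...) on one line, values as JSON. step_arm: Moves the arm, as the interface text tells. Its arguments: {"type":"object","properties":{"increments":{"type":"array","items":{"type":"array"}},"force":{"type":"number"}},"required":["increments"]}

```bash
mkdir -p pics; cat > h.py <<'E'
import numpy as np, cv2
from plant import r
def cap(n,f=None):
    c=r.capture(n)
    if f: cv2.imwrite('pics/'+f,c['color'][:,:,::-1])
    return c
def ray(c,u,v):
    R=cv2.Rodrigues(np.array(c['rvec'],float))[0];t=np.array(c['tvec'],float).ravel()
    d=R.T@np.linalg.inv(np.array(c['intrinsics']))@np.array([u,v,1.]);return -R.T@t,d/np.linalg.norm(d)
def onz(c,u,v,z):
    o,d=ray(c,u,v);return o+d*(z-o[2])/d[2]
def tri(c1,p1,c2,p2):
    o1,d1=ray(c1,*p1);o2,d2=ray(c2,*p2)
    s=np.linalg.lstsq(np.c_[d1,-d2],o2-o1,rcond=None)[0]
    a=o1+s[0]*d1;b=o2+s[1]*d2;return (a+b)/2,np.linalg.norm(a-b)
def proj(c,P):
    return cv2.projectPoints(np.array(P,float).reshape(-1,3),np.array(c['rvec'],float),np.array(c['tvec'],float),np.array(c['intrinsics'],float),None)[0].reshape(-1,2)
E
python3 - <<'E'
from h import *
import pickle
s=r.get_state();print(s, r.grip_depth)
a=cap('scene','s0.png');b=cap('top','t0.png')
pickle.dump((a,b),open('c0.pkl','wb'))
for c in(a,b):print(ray(c,320,200),np.array(c['intrinsics'])[0,0])
E
```

```text
{'time_s': 0.0, 'joints': array([-5.58009898e+01,  2.05891715e+01,  6.35363166e-01, -2.01280579e-02,
       -7.01353407e+01, -1.65070887e+01]), 'qd': array([ 0.03451842, -0.01499948,  0.06651413,  0.08358593,  0.16263635,
        0.07406843]), 'joint_torque': array([-2.50326171e-03, -5.82717633e+01,  2.93052560e+01,  6.99668258e+00,
        6.67315442e-03, -2.11327315e-04]), 'tcp_pos': array([ 0.20496844, -0.64263005,  0.22566028]), 'eef_rot': array([ 1.79909149e+02, -7.19061321e-03, -1.62314927e+02]), 'contact_force': array([-0.50523661, -0.01075109, -0.19787033]), 'moment': array([-0.02276156, -0.00725571,  0.02667251]), 'gripper_width': 0.0875554144079288} 0.0188
(array([0.74138048, 0.262885  , 0.64676344]), array([-0.41807996, -0.47141521, -0.77651584])) 364.2121663752094
(array([ 0.38795012, -0.06004201,  0.96735498]), array([ 0.08407411, -0.01848128, -0.9962881 ])) 372.6525675432185
```

View pics/s0.png

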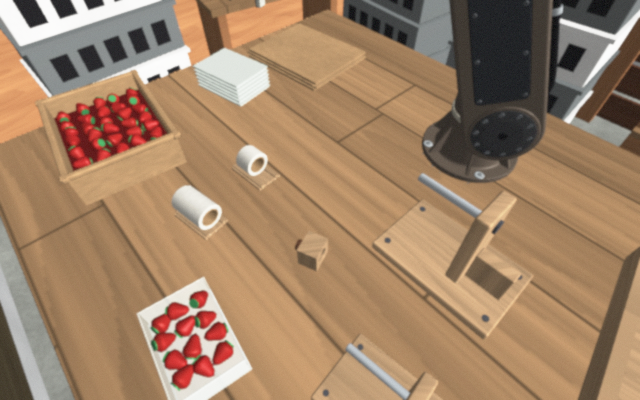

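View pics/t0.png

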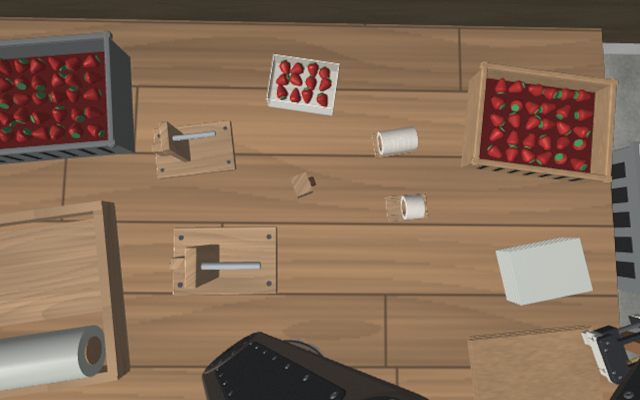

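The top view shows two holders, one at (200,145) with its rod at (194,135) and one at (228,260) with its rod at (230,266). The rolls are at (397,142), long, and (412,207), short, and the cap is at (303,184). I'll measure both holders and enlarge them.

```bash
python3 - <<'E'
from h import *
import pickle
a,b=pickle.load(open('c0.pkl','rb'))
def crop(c,x0,y0,x1,y1,k):
    return cv2.resize(c['color'][y0:y1,x0:x1,::-1],None,fx=k,fy=k,interpolation=cv2.INTER_CUBIC)
cv2.imwrite('pics/t0h.png',crop(b,140,110,290,305,3))
cv2.imwrite('pics/t0r.png',crop(b,280,120,440,230,5))
cv2.imwrite('pics/s0r.png',crop(a,160,135,340,280,4))
cv2.imwrite('pics/s0h.png',crop(a,300,320,460,400,5))
print(tri(a,(348,346),b,(215,134)),tri(a,(420,177),b,(260,266)))
E
```

```text
(array([0.60705418, 0.16587579, 0.12847911]), np.float64(0.0010162879736484054)) (array([0.31381149, 0.05112936, 0.16464847]), np.float64(4.2967490198264315e-05))
```

View pics/t0h.png

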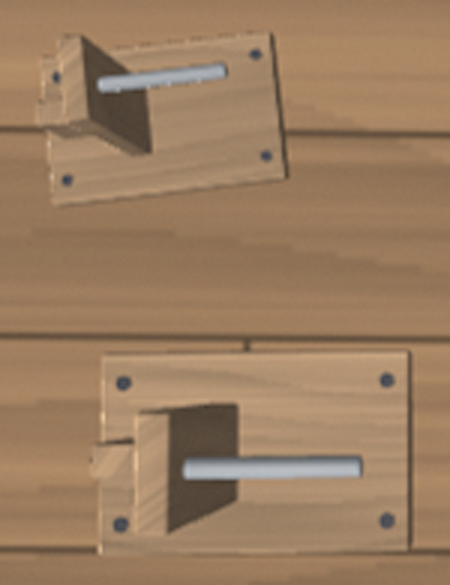

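View pics/t0r.png

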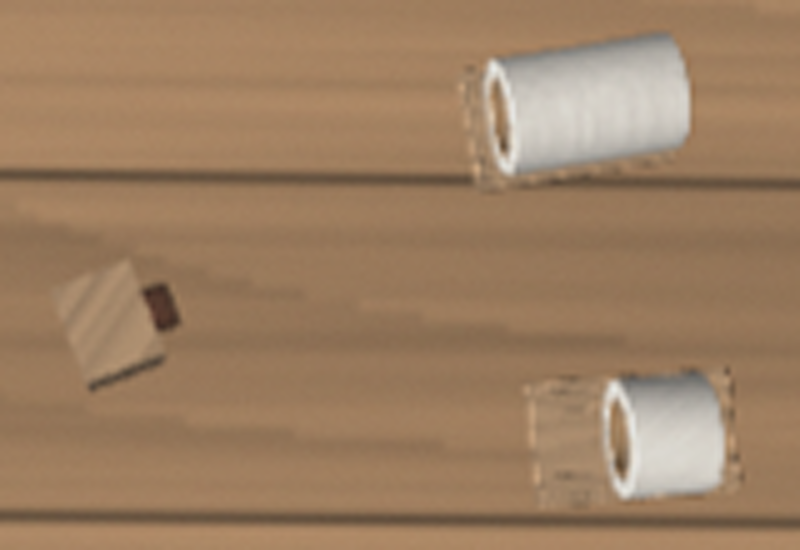

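View pics/s0r.png

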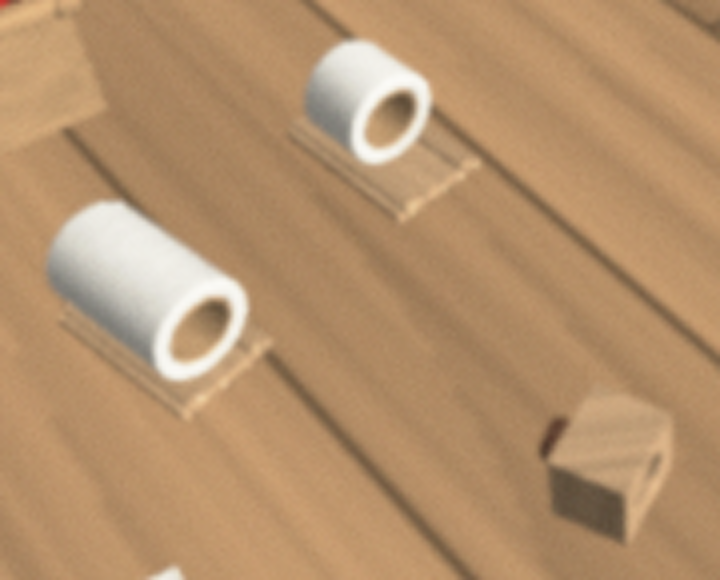

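View pics/s0h.png

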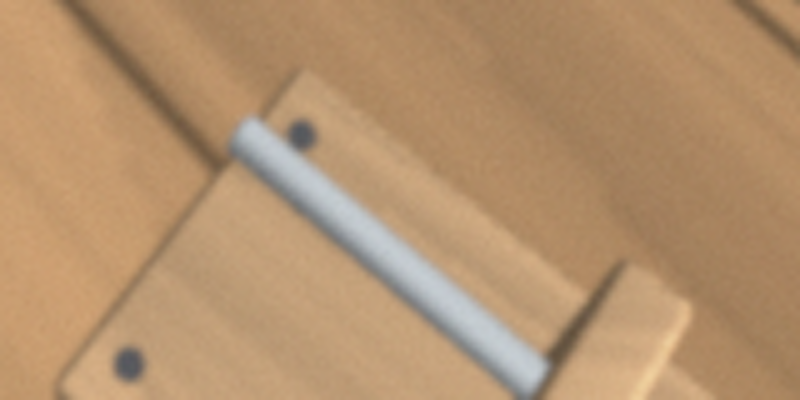

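The upper holder at top (200,145), scene (380,370), has its rod at z≈0.128 m, as described (130 mm). The other's rod is at 0.165 m and everything on it is larger. So the upper, smaller one is meant. Next I'll take precise measurements from masks.

```bash
cat > m.py <<'E'
from h import *
def blob(c,mask,x0,y0,x1,y1):
    m=np.zeros_like(mask);m[y0:y1,x0:x1]=mask[y0:y1,x0:x1]
    n,l,st,ce=cv2.connectedComponentsWithStats(m.astype(np.uint8))
    i=1+np.argmax(st[1:,4]);return l==i
def grayblue(c):
    q=c['color'].astype(int);return (q[:,:,2]>q[:,:,0]+2)&(q[:,:,2]>110)
def white(c):
    q=c['color'].astype(int);return (q.min(2)>125)&(q[:,:,0]-q[:,:,2]<28)
def ends(m):
    ys,xs=np.nonzero(m);p=np.c_[xs,ys].astype(float);ce=p.mean(0)
    u=np.linalg.svd(p-ce,full_matrices=False)[2][0];s=(p-ce)@u
    return ce,u,ce+u*s.min(),ce+u*s.max(),len(p)
E
python3 - <<'E'
from m import *
import pickle
a,b=pickle.load(open('c0.pkl','rb'))
ma=blob(a,grayblue(a),335,335,420,400);mb=blob(b,grayblue(b),165,120,225,150)
ea=ends(ma);eb=ends(mb);print(ea);print(eb)
# axis via planes
def plane(c,p,q):
    o,d1=ray(c,*p);_,d2=ray(c,*q);n=np.cross(d1,d2);return o,n/np.linalg.norm(n)
oa,na=plane(a,ea[2],ea[3]);ob,nb=plane(b,eb[2],eb[3])
d=np.cross(na,nb);d/=np.linalg.norm(d);d*=np.sign(d[1]);print('dir',d,'yaw',np.degrees(np.arctan2(d[1],d[0])))
# endpoints
for e in (ea,eb):
  for k in(2,3):
    c,o,n=(a,ob,nb) if e is ea else (b,oa,na)
    oo,dd=ray(c,*e[k]);print(e[k],oo+dd*((o-oo)@n)/(dd@n))
# rolls
for nm,(x0,y0,x1,y1),(X0,Y0,X1,Y1) in(('short',(225,135,285,185),(395,190,430,222)),('long',(165,180,230,235),(370,122,422,160))):
    A=blob(a,white(a),x0,y0,x1,y1);B=blob(b,white(b),X0,Y0,X1,Y1)
    print(nm,ends(A),ends(B))
    for c,m in((a,A),(b,B)):
        cn=max(cv2.findContours(m.astype(np.uint8),0,2)[0],key=cv2.contourArea)
        print(cv2.minAreaRect(cn))
    
v=np.hstack([cv2.resize(np.uint8(255*blob(b,white(b),395,190,430,222))[180:230,380:440],None,fx=6,fy=6),cv2.resize(np.uint8(255*mb)[110:160,160:230],None,fx=6,fy=6)])
cv2.imwrite('pics/mk.png',v)
E
```

```text
(array([377.64783427, 371.39359699]), array([0.76446379, 0.64466667]), array([347.80691286, 346.22896814]), array([406.83643665, 396.00813   ]), 531)
(array([192.75147929, 135.57988166]), array([-0.99296159,  0.1184368 ]), array([214.12294666, 133.03077183]), array([172.8748426, 137.9506936]), 169)
dir [-0.13495008  0.99084738 -0.00315293] yaw 97.75577212745189
[347.80691286 346.22896814] [0.60830237 0.16713943 0.13301226]
[406.83643665 396.00813   ] [0.59573817 0.2593899  0.13271871]
[214.12294666 133.03077183] [0.60841308 0.1663266  0.13301485]
[172.8748426 137.9506936] [0.59580804 0.25887686 0.13272035]
short (array([250.29082774, 157.92841163]), array([0.62414016, 0.7813124 ]), array([242.31765103, 147.94741344]), array([260.93503308, 171.25306228]), 447) (array([413.51954023, 207.36551724]), array([0.33606861, 0.94183751]), array([408.62106247, 193.63745733]), array([417.61750508, 218.85012729]), 435)
((252.0, 159.00001525878906), (29.698484420776367, 24.041629791259766), 45.0)
((412.5, 207.5), (23.0, 23.0), 90.0)
long (array([194.58801142, 204.68220742]), array([0.79799012, 0.60267054]), array([176.49632928, 191.01872515]), array([216.70733836, 221.3875104 ]), 1051) (array([398.34841076, 140.36308068]), array([-0.98841836,  0.15175359]), array([417.22491451, 137.4649382 ]), array([378.14608061, 143.4647796 ]), 818)
((197.0377197265625, 205.86790466308594), (49.88076400756836, 28.380434036254883), 42.51044845581055)
((397.64996337890625, 140.5500030517578), (22.485998153686523, 39.59798049926758), 81.8698959350586)
```

View pics/mk.png

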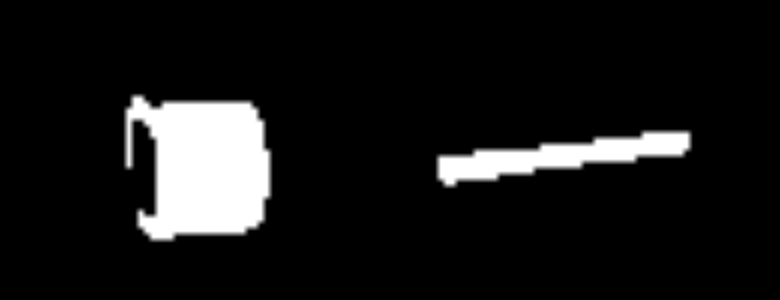

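```bash
python3 - <<'E'
from m import *
import pickle
a,b=pickle.load(open('c0.pkl','rb'))
T=lambda x,y:(280+(x-2)/5,120+(y-2)/5)
S=lambda x,y:(160+(x-1.5)/4,135+(y-1.5)/4)
print('short front',tri(a,S(391,114),b,T(619,439)))
print('long front',tri(a,S(200,328),b,T(500,117)))
def dirz(p,q,z):
    d=onz(b,*p,z)-onz(b,*q,z);return np.degrees(np.arctan2(d[1],d[0])),np.linalg.norm(d)
print('edges',dirz(T(618,380),T(710,370),.05),dirz(T(630,498),T(722,490),.05))
print('cradle',dirz(T(527,388),T(727,372),.01),dirz(T(540,505),T(738,487),.01))
print('short back edge on top z.066',onz(b,*T(715,435),.066), 'front top',onz(b,*T(625,437),.066))
ct=[(55,292),(128,260),(163,352),(92,383)];cs=[(628,488),(550,458),(598,388),(672,415)]
P=[]
# match: project top pts at z .05 to scene
for p in ct:
    w=onz(b,*T(*p),.05);P.append(w);q=proj(a,w)[0];print(p,w.round(4),'scene crop',((q-[160,135])*4+1.5).round(0))
P=np.array(P);print('c',P.mean(0),[np.linalg.norm(P[i]-P[i-1]).round(4) for i in range(4)])
d=(P[0]-P[1])+(P[3]-P[2]);print('yaw',np.degrees(np.arctan2(d[1],d[0])))
d=(P[1]-P[2])+(P[0]-P[3]);print('yaw side',np.degrees(np.arctan2(d[1],d[0])))
E
```

```text
short front (array([ 0.44970003, -0.28593331,  0.04142952]), np.float64(9.173004804140048e-05))
long front (array([ 0.61364841, -0.22775495,  0.03832684]), np.float64(0.00024060591402784044))
edges (np.float64(96.81108997076532), np.float64(0.04637567062197538)) (np.float64(95.48234578739736), np.float64(0.04599498884651504))
cradle (np.float64(95.187738540085), np.float64(0.10473633607616639)) (np.float64(95.7059192078062), np.float64(0.10324233434738299))
short back edge on top z.066 [ 0.45053042 -0.32700145  0.066     ] front top [ 0.44910146 -0.28291497  0.066     ]
(55, 292) [ 0.5193 -0.0036  0.05  ] scene crop [621. 490.]
(128, 260) [ 0.5358 -0.0396  0.05  ] scene crop [544. 461.]
(163, 352) [ 0.49   -0.0575  0.05  ] scene crop [593. 384.]
(92, 383) [ 0.4742 -0.0226  0.05  ] scene crop [664. 410.]
c [ 0.50484016 -0.03085346  0.05      ] [np.float64(0.049), np.float64(0.0396), np.float64(0.0492), np.float64(0.0383)]
yaw 114.48059533078971
yaw side 22.070945490901146
```

```bash
cat > mv.py <<'E'
from h import *
from scipy.spatial.transform import Rotation as Ro
def go(x,y,z,yaw,roll=180.):
    """delta in tool axes from measured pose to the target TCP"""
    s=r.get_state();R=Ro.from_euler('xyz',s['eef_rot'],degrees=True);T=Ro.from_euler('xyz',[roll,0,yaw],degrees=True)
    d=R.inv().apply(np.array([x,y,z])-s['tcp_pos']);w=(R.inv()*T).as_rotvec()
    print('t',round(s['time_s'],2),'tcp',s['tcp_pos'].round(4),'rpy',s['eef_rot'].round(2),'w',round(float(s['gripper_width']),4),'F',s['contact_force'].round(1))
    print('d',d.round(4),'w',w.round(4))
E
python3 - <<'E'
from mv import *
import pickle
a,b=pickle.load(open('c0.pkl','rb'))
T=lambda x,y:(280+(x-2)/5,120+(y-2)/5)
S=lambda x,y:(160+(x-1.5)/4,135+(y-1.5)/4)
print('cap top',tri(a,S(612,437),b,T(109.5,321.75)))
go(.451,-.3065,.227,-84.2)
E
```

```text
cap top (array([ 0.50381152, -0.02977032,  0.04931059]), np.float64(0.0029926391281052903))
t 0.1 tcp [ 0.205  -0.6427  0.2257] rpy [ 1.7991e+02 -1.0000e-02 -1.6231e+02] w 0.0878 F [ 0.7 -0.  -0.2]
d [-0.3365  0.2455 -0.001 ] w [ 1.4000e-03  9.0000e-04 -1.3633e+00]
```

Call:
step_arm(increments=[[[-0.034, 0.0245, 0], [0, 0, -0.136], 0], [[-0.067, 0.049, 0], [0, 0, -0.273], 0], [[-0.101, 0.0735, 0], [0, 0, -0.409], 0], [[-0.135, 0.098, 0], [0, 0, -0.545], 0], [[-0.168, 0.123, 0], [0, 0, -0.682], 0], [[-0.202, 0.147, 0], [0, 0, -0.818], 0], [[-0.236, 0.172, 0], [0, 0, -0.954], 0], [[-0.269, 0.196, 0], [0, 0, -1.09], 0], [[-0.303, 0.221, 0], [0, 0, -1.227], 0], [[-0.3365, 0.2455, -0.001], [0, 0, -1.363], 0]])

```text
time_s: 1.1
tcp_pos: [0.4516, -0.3052, 0.2273]
eef_rot: [180.0, 0.0, -83.9]
contact_force: [0.7, 0.1, -0.1]
gripper_width: 0.0876
```

```bash
python3 - <<'E'
from mv import *
go(.451,-.3065,.11,-84.2)
cap('top','t1.png');cap('scene','s1.png')
print(r.get_state()['joints'].round(1))
E
```

```text
t 1.1 tcp [ 0.4516 -0.3052  0.2273] rpy [ 1.7997e+02  2.0000e-02 -8.3890e+01] w 0.0876 F [ 0.7  0.1 -0.1]
d [0.0013 0.0006 0.1173] w [0.0005 0.0004 0.0054]
[-13.3   8.3 -15.6  -0.  -66.   19.6]
```

View pics/s1.png

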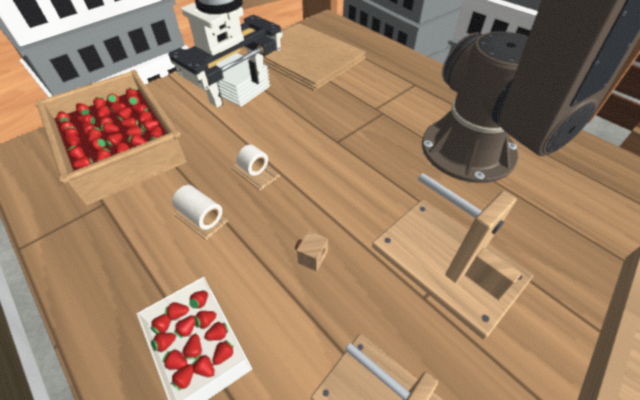

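```bash
python3 - <<'E'
from mv import *
a=cap('scene');b=cap('top')
p=r.get_state()['tcp_pos'];print(proj(a,p),proj(b,p))
E
```

```text
[[237.75935413  91.65809849]] [[435.73753448 200.69694977]]
```

View pics/t1.png

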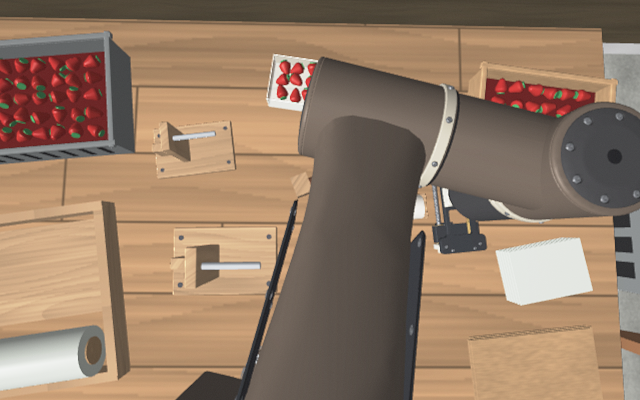

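Call:
step_arm(increments=[[[0.001, 0.0006, 0.03], [0, 0, 0.005], 0], [[0.0013, 0.0006, 0.06], [0, 0, 0.005], 0], [[0.0013, 0.0006, 0.09], [0, 0, 0.005], 0], [[0.0013, 0.0006, 0.117], [0, 0, 0.005], 0], [[0.0013, 0.0006, 0.135], [0, 0, 0.005], 0], [[0.0013, 0.0006, 0.145], [0, 0, 0.005], 0], [[0.0013, 0.0006, 0.145], [0, 0, 0.005], 0]])

```text
time_s: 2.0
tcp_pos: [0.4493, -0.3087, 0.0813]
eef_rot: [179.9, 0.1, -84.6]
contact_force: [0.0, -0.4, 0.1]
gripper_width: 0.0879
```

```bash
python3 - <<'E'
from mv import *
go(.451,-.3065,.018,-84.2)
a=cap('scene','s2.png');b=cap('top','t2.png')
c=np.vstack([cv2.resize(a['color'][100:220,180:330,::-1],None,fx=4,fy=4,interpolation=2)]);cv2.imwrite('pics/s2c.png',c)
E
```

```text
t 2.0 tcp [ 0.4493 -0.3087  0.0813] rpy [ 1.7985e+02  6.0000e-02 -8.4610e+01] w 0.0879 F [ 0.  -0.4  0.1]
d [-0.0019 -0.0021  0.0633] w [ 0.0026  0.0011 -0.0071]
```

View pics/s2c.png

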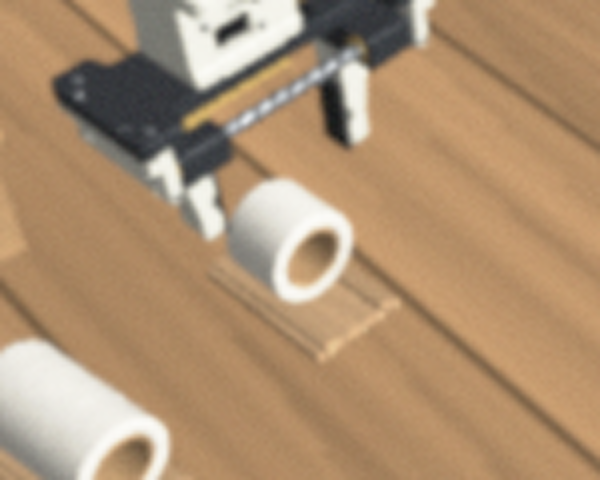

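The jaws straddle the short roll, whose crop centre is (290,240). Going down.

Call:
step_arm(increments=[[[-0.001, -0.001, 0.012], [0, 0, -0.007], 0], [[-0.0019, -0.002, 0.024], [0, 0, -0.007], 0], [[-0.0019, -0.002, 0.036], [0, 0, -0.007], 0], [[-0.0019, -0.002, 0.048], [0, 0, -0.007], 0], [[-0.0019, -0.002, 0.057], [0, 0, -0.007], 0], [[-0.0019, -0.002, 0.063], [0, 0, -0.007], 0], [[-0.0019, -0.002, 0.063], [0, 0, -0.007], 0]])

```text
time_s: 2.8
tcp_pos: [0.4518, -0.306, 0.0184]
eef_rot: [179.9, 0.0, -84.1]
contact_force: [-0.0, 0.1, -0.1]
gripper_width: 0.0874
```

Call:
step_arm(increments=[[[0, 0, 0], [0, 0, 0], 0.2], [[0, 0, 0], [0, 0, 0], 0.3], [[0, 0, 0], [0, 0, 0], 0.5], [[0, 0, 0], [0, 0, 0], 0.7], [[0, 0, 0], [0, 0, 0], 1], [[0, 0, 0], [0, 0, 0], 1], [[0, 0, 0], [0, 0, 0], 1], [[0, 0, 0], [0, 0, 0], 1]], force=15)

```text
time_s: 3.6
tcp_pos: [0.4526, -0.3062, 0.0198]
eef_rot: [-180.0, -0.0, -84.1]
contact_force: [0.4, -0.4, 3.8]
gripper_width: 0.0584
```

```bash
python3 - <<'E'
from mv import *
go(.451,-.3065,.018,-84.2)
E
```

```text
t 3.6 tcp [ 0.4526 -0.3062  0.0198] rpy [-1.7998e+02 -1.0000e-02 -8.4090e+01] w 0.0584 F [ 0.4 -0.4  3.8]
d [0.0001 0.0016 0.0018] w [-0.0004 -0.0002  0.0019]
```

Call:
step_arm(increments=[[[0, 0, -0.01], [0, 0, 0], 1], [[0, 0, -0.025], [0, 0, 0], 1], [[0, 0, -0.045], [0, 0, 0], 1], [[0, 0, -0.07], [0, 0, 0], 1], [[0, 0, -0.095], [0, 0, 0], 1], [[0, 0, -0.12], [0, 0, 0], 1], [[0, 0, -0.135], [0, 0, 0], 1], [[0, 0, -0.14], [0, 0, 0], 1], [[0, 0, -0.14], [0, 0, 0], 1]], force=20)

```text
time_s: 4.5
tcp_pos: [0.4526, -0.3062, 0.1603]
eef_rot: [-179.9, -0.0, -84.1]
contact_force: [-0.5, -0.4, -1.8]
gripper_width: 0.0583
```

```bash
python3 - <<'E'
from mv import *
import pickle
go(.451,-.3065,.16,-84.2)
a=cap('scene','s3.png');b=cap('top','t3.png');pickle.dump((a,b),open('c3.pkl','wb'))
c=cv2.resize(a['color'][40:190,160:340,::-1],None,fx=4,fy=4,interpolation=2);cv2.imwrite('pics/s3c.png',c)
E
```

```text
t 4.5 tcp [ 0.4526 -0.3062  0.1603] rpy [-1.7992e+02 -2.0000e-02 -8.4110e+01] w 0.0583 F [-0.5 -0.4 -1.8]
d [0.0002 0.0016 0.0003] w [-0.0013 -0.0003  0.0016]
```

View pics/s3c.png

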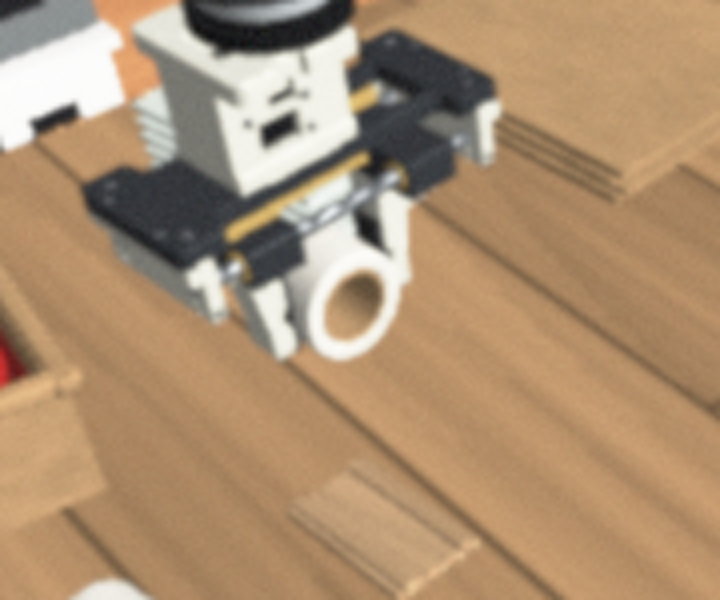

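View pics/t3.png

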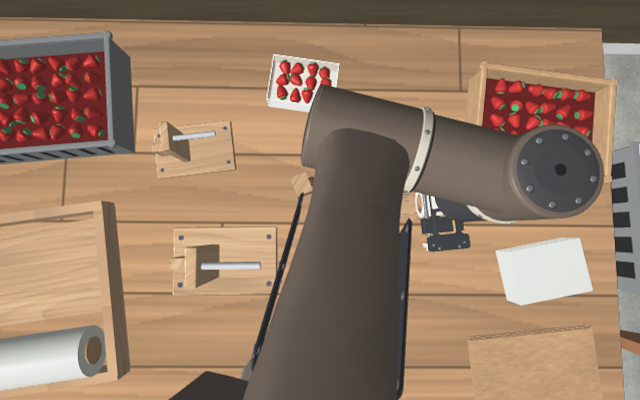

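```bash
python3 - <<'E'
from mv import *
import pickle
a,b=pickle.load(open('c3.pkl','rb'))
o,d=ray(a,160+353.5/4,40+299/4)
c=np.array([.4526,-.3062,.1765]);ax=np.array([-np.sin(np.radians(5.9)),np.cos(np.radians(5.9)),0]);n=np.array([ax[1],-ax[0],0])
p=o+d*((c-o)@n)/(d@n);print(p,'front offset along axis',(p-c)@ax)
# rod frame
R=np.array([.6077,.1665,.130]);u=np.array([-.135,.9908,0]);u/=np.linalg.norm(u)
for k in(-.075,-.03,.0,.07):
  q=R+u*k;print(k,q.round(4))
q=R-u*.06; go(q[0],q[1],.190,-82.25)
E
```

```text
[ 0.45021829 -0.28315265  0.18325033] front offset along axis 0.02317009057794302
-0.075 [0.6178 0.0922 0.13  ]
-0.03 [0.6118 0.1368 0.13  ]
0.0 [0.6077 0.1665 0.13  ]
0.07 [0.5982 0.2359 0.13  ]
t 4.6 tcp [ 0.4518 -0.3059  0.1588] rpy [ 1.7994e+02  5.0000e-02 -8.4110e+01] w 0.0588 F [-0.7 -0.6 -0.8]
d [-0.394  -0.2054 -0.0312] w [ 0.0011  0.0008 -0.0325]
```

Call:
step_arm(increments=[[[-0.015, -0.008, 0], [0, 0, 0], 1], [[-0.045, -0.023, 0], [0, 0, 0], 1], [[-0.085, -0.044, 0], [0, 0, -0.005], 1], [[-0.13, -0.068, 0], [0, 0, -0.01], 1], [[-0.175, -0.091, 0], [0, 0, -0.015], 1], [[-0.22, -0.115, 0], [0, 0, -0.02], 1], [[-0.265, -0.138, 0], [0, 0, -0.025], 1], [[-0.31, -0.162, 0], [0, 0, -0.03], 1], [[-0.34, -0.177, 0], [0, 0, -0.0325], 1], [[-0.36, -0.187, 0], [0, 0, -0.0325], 1]])

```text
time_s: 5.6
tcp_pos: [0.6016, 0.0737, 0.1579]
eef_rot: [179.9, -0.0, -82.1]
contact_force: [0.1, -0.3, -0.9]
gripper_width: 0.0586
```

```bash
python3 - <<'E'
from mv import *
R=np.array([.6077,.1665,.130]);u=np.array([-.135,.9908,0])
q=R-u*.07; go(q[0],q[1],.1145,-82.25)
E
```

```text
t 5.6 tcp [0.6016 0.0737 0.1579] rpy [ 1.7988e+02 -3.0000e-02 -8.2120e+01] w 0.0586 F [ 0.1 -0.3 -0.9]
d [-0.0211 -0.0187  0.0434] w [ 0.0022 -0.0005  0.0023]
```

Call:
step_arm(increments=[[[-0.006, -0.006, 0.004], [0, 0, 0.002], 1], [[-0.012, -0.012, 0.012], [0, 0, 0.002], 1], [[-0.018, -0.0187, 0.022], [0, 0, 0.002], 1], [[-0.021, -0.0187, 0.033], [0, 0, 0.002], 1], [[-0.021, -0.0187, 0.041], [0, 0, 0.002], 1], [[-0.021, -0.0187, 0.0434], [0, 0, 0.002], 1], [[-0.021, -0.0187, 0.0434], [0, 0, 0.002], 1], [[-0.021, -0.0187, 0.0434], [0, 0, 0.002], 1]])

```text
time_s: 6.4
tcp_pos: [0.6173, 0.0942, 0.1166]
eef_rot: [-180.0, 0.0, -82.4]
contact_force: [0.2, 0.2, -0.4]
gripper_width: 0.0583
```

```bash
python3 - <<'E'
from mv import *
import pickle
R=np.array([.6077,.1665,.130]);u=np.array([-.135,.9908,0])
q=R-u*.07; go(q[0],q[1],.1145,-82.25)
a=cap('scene','s4.png');b=cap('top','t4.png');pickle.dump((a,b),open('c4.pkl','wb'))
cv2.imwrite('pics/s4c.png',cv2.resize(a['color'][250:400,260:460,::-1],None,fx=4,fy=4,interpolation=2))
cv2.imwrite('pics/t4c.png',cv2.resize(b['color'][90:200,130:290,::-1],None,fx=5,fy=5,interpolation=2))
E
```

```text
t 6.4 tcp [0.6173 0.0942 0.1166] rpy [-179.97    0.    -82.37] w 0.0583 F [ 0.2  0.2 -0.4]
d [-0.0029 -0.0003  0.0021] w [-0.0006  0.     -0.002 ]
```

View pics/s4c.png

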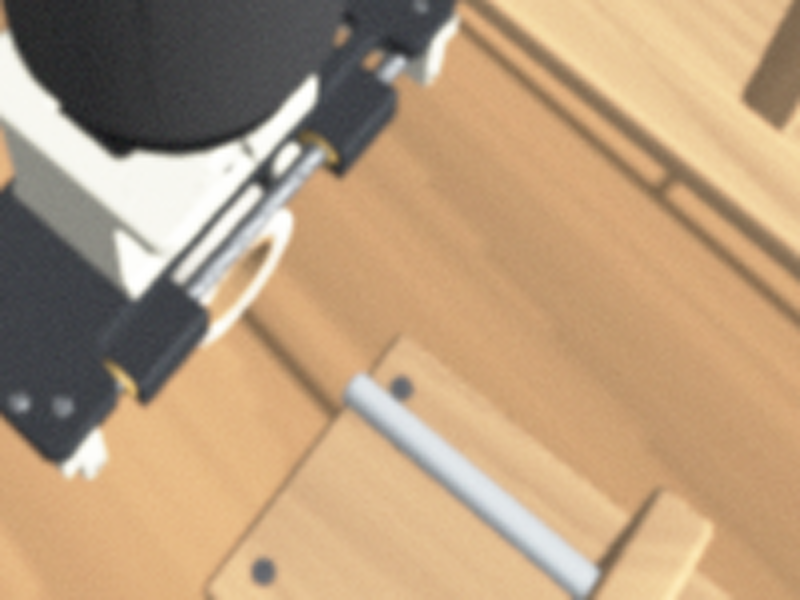

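View pics/t4c.png

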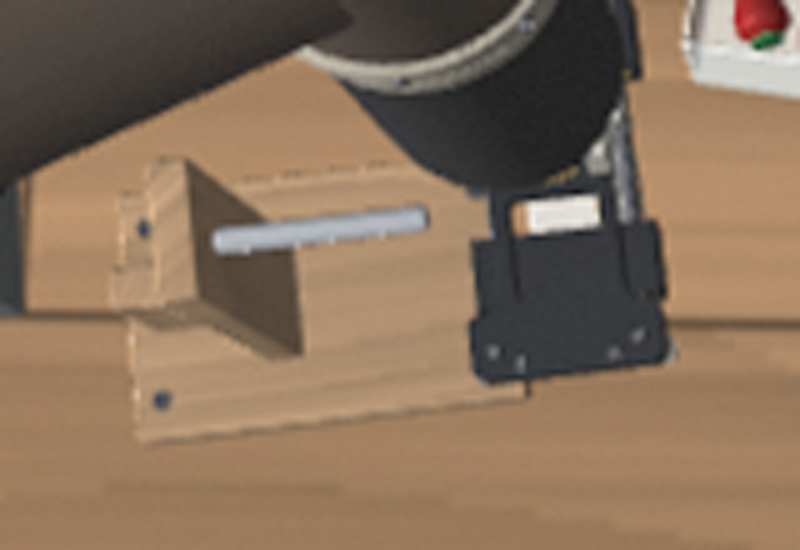

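Call:
step_arm(increments=[[[-0.007, 0, 0.001], [0, 0, -0.002], 1], [[-0.015, 0, 0.001], [0, 0, -0.002], 1], [[-0.023, 0, 0.001], [0, 0, -0.002], 1], [[-0.031, 0, 0.001], [0, 0, -0.002], 1], [[-0.039, 0, 0.001], [0, 0, -0.002], 1], [[-0.047, 0, 0.001], [0, 0, -0.002], 1], [[-0.055, 0, 0.001], [0, 0, -0.002], 1], [[-0.063, 0, 0.001], [0, 0, -0.002], 1], [[-0.07, 0, 0.001], [0, 0, -0.002], 1], [[-0.073, 0, 0.001], [0, 0, -0.002], 1]])

```text
time_s: 7.5
tcp_pos: [0.6073, 0.1676, 0.1151]
eef_rot: [-180.0, -0.0, -82.2]
contact_force: [-0.1, -0.0, -1.1]
gripper_width: 0.0587
```

```bash
python3 - <<'E'
from mv import *
import pickle
R=np.array([.6077,.1665,.130]);u=np.array([-.135,.9908,0])
q=R+u*.06; go(q[0],q[1],.1155,-82.25)
a=cap('scene','s5.png');b=cap('top','t5.png')
cv2.imwrite('pics/s5c.png',cv2.resize(a['color'][250:400,260:460,::-1],None,fx=4,fy=4,interpolation=2))
cv2.imwrite('pics/t5c.png',cv2.resize(b['color'][90:200,130:290,::-1],None,fx=5,fy=5,interpolation=2))
E
```

```text
t 7.5 tcp [0.6073 0.1676 0.1151] rpy [-180.     -0.    -82.21] w 0.0587 F [-0.1 -0.  -1.1]
d [-0.0588 -0.0003 -0.0004] w [-0.     -0.      0.0008]
```

View pics/s5c.png

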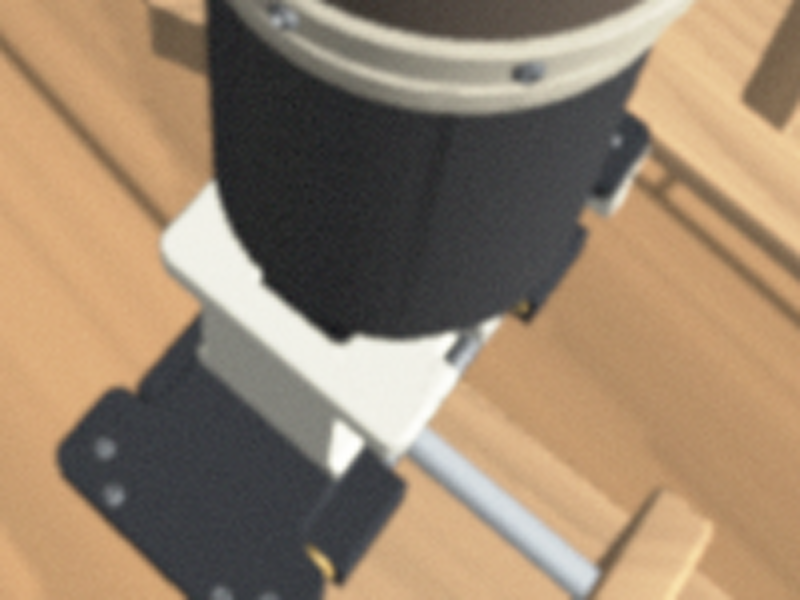

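View pics/t5c.png

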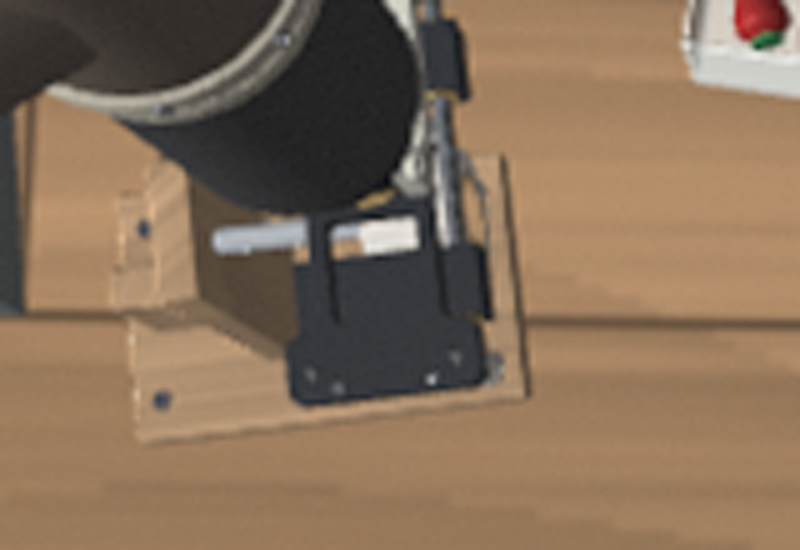

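The rod enters the roll's bore with no contact force (top crop (340,235)). Advancing.

Call:
step_arm(increments=[[[-0.008, 0, 0], [0, 0, 0], 1], [[-0.017, 0, 0], [0, 0, 0], 1], [[-0.026, 0, 0], [0, 0, 0], 1], [[-0.035, 0, 0], [0, 0, 0], 1], [[-0.044, 0, 0], [0, 0, 0], 1], [[-0.053, 0, 0], [0, 0, 0], 1], [[-0.06, 0, 0], [0, 0, 0], 1], [[-0.064, 0, 0], [0, 0, 0], 1], [[-0.066, 0, 0], [0, 0, 0], 1], [[-0.067, 0, 0], [0, 0, 0], 1]])

```text
time_s: 8.6
tcp_pos: [0.5983, 0.2333, 0.1151]
eef_rot: [180.0, -0.0, -82.2]
contact_force: [1.3, 0.5, -1.4]
gripper_width: 0.0586
```

Call:
step_arm(increments=[[[-0.001, 0, 0], [0, 0, 0], 1], [[-0.002, 0, 0], [0, 0, 0], 1], [[-0.002, 0, 0], [0, 0, 0], 1]])

```text
time_s: 8.9
tcp_pos: [0.5981, 0.2351, 0.1152]
eef_rot: [-180.0, 0.0, -82.2]
contact_force: [-0.2, 0.6, -0.3]
gripper_width: 0.0584
```

```bash
python3 - <<'E'
from mv import *
R=np.array([.6077,.1665,.130]);u=np.array([-.135,.9908,0])
q=R+u*.0725; go(q[0],q[1],.1155,-82.25)
a=cap('scene','s6.png');b=cap('top','t6.png')
cv2.imwrite('pics/s6c.png',cv2.resize(a['color'][250:400,260:460,::-1],None,fx=4,fy=4,interpolation=2))
cv2.imwrite('pics/t6c.png',cv2.resize(b['color'][90:200,130:290,::-1],None,fx=5,fy=5,interpolation=2))
E
```

```text
t 8.9 tcp [0.5981 0.2351 0.1152] rpy [-180.      0.    -82.25] w 0.0584 F [-0.2  0.6 -0.3]
d [-0.0033 -0.0002 -0.0003] w [-0.0001  0.      0.    ]
```

View pics/t6c.png

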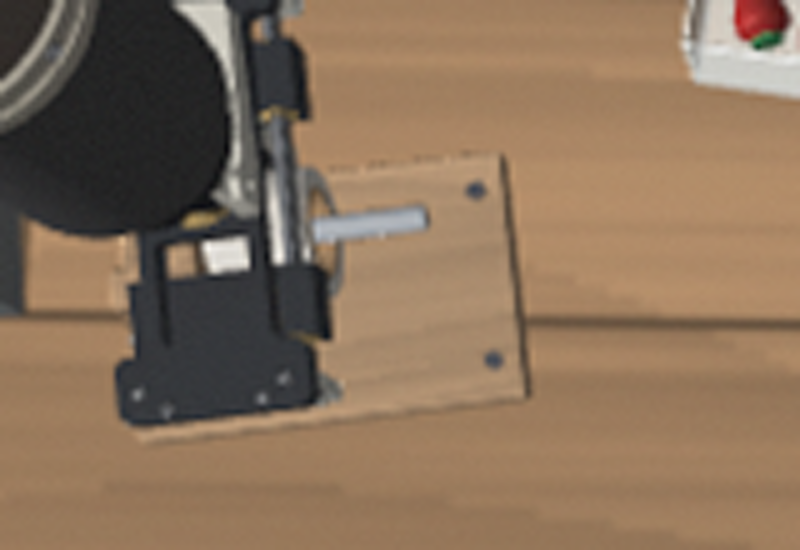

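Call:
step_arm(increments=[[[-0.001, 0, 0], [0, 0, 0], 1], [[-0.002, 0, 0], [0, 0, 0], 1], [[-0.003, 0, 0], [0, 0, 0], 1], [[-0.003, 0, 0], [0, 0, 0], 1]])

```text
time_s: 9.4
tcp_pos: [0.5976, 0.2383, 0.1151]
eef_rot: [180.0, 0.0, -82.2]
contact_force: [0.6, 0.7, -0.6]
gripper_width: 0.0586
```

Call:
step_arm(increments=[[[-0.001, 0, 0], [0, 0, 0], 1], [[-0.001, 0, 0], [0, 0, 0], 1]])

```text
time_s: 9.6
tcp_pos: [0.5976, 0.2385, 0.1152]
eef_rot: [180.0, -0.1, -82.2]
contact_force: [1.0, -4.6, -0.2]
gripper_width: 0.0584
```

Call:
step_arm(increments=[[[-0.001, 0, 0], [0, 0, 0], 1], [[-0.001, 0, 0], [0, 0, 0], 1]])

```text
time_s: 9.8
tcp_pos: [0.5976, 0.2385, 0.1152]
eef_rot: [180.0, -0.1, -82.2]
contact_force: [3.0, -7.4, -1.6]
gripper_width: 0.0585
```

Call:
step_arm(increments=[[[-0.001, 0, 0], [0, 0, 0], 1], [[-0.001, 0, 0], [0, 0, 0], 1]])

```text
time_s: 10.0
tcp_pos: [0.5976, 0.2386, 0.1151]
eef_rot: [179.9, -0.2, -82.2]
contact_force: [5.1, -11.7, -0.4]
gripper_width: 0.0585
```

The roll touches the board (−12 N along y). Backing off, then lowering until the bore rests on the rod.

Call:
step_arm(increments=[[[0.0015, 0, 0], [0, 0, 0], 1], [[0.003, 0, 0.001], [0, 0, 0], 1], [[0.003, 0, 0.003], [0, 0, 0], 1], [[0.003, 0, 0.005], [0, 0, 0], 1], [[0.003, 0, 0.007], [0, 0, 0], 1], [[0.003, 0, 0.008], [0, 0, 0], 1], [[0.003, 0, 0.009], [0, 0, 0], 1], [[0.003, 0, 0.009], [0, 0, 0], 1]])

```text
time_s: 10.8
tcp_pos: [0.5976, 0.2383, 0.1059]
eef_rot: [180.0, 0.0, -82.2]
contact_force: [0.5, -0.6, -0.4]
gripper_width: 0.0584
```

Call:
step_arm(increments=[[[0, 0, 0.001], [0, 0, 0], 1], [[0, 0, 0.002], [0, 0, 0], 1], [[0, 0, 0.002], [0, 0, 0], 1]])

```text
time_s: 11.1
tcp_pos: [0.5976, 0.2381, 0.104]
eef_rot: [180.0, -0.0, -82.2]
contact_force: [-0.0, 0.3, -0.4]
gripper_width: 0.0585
```

Call:
step_arm(increments=[[[0, 0, 0.001], [0, 0, 0], 1], [[0, 0, 0.002], [0, 0, 0], 1], [[0, 0, 0.002], [0, 0, 0], 1]])

```text
time_s: 11.4
tcp_pos: [0.5976, 0.2381, 0.102]
eef_rot: [180.0, -0.0, -82.2]
contact_force: [0.0, -0.2, -0.2]
gripper_width: 0.0587
```

Call:
step_arm(increments=[[[0, 0, 0.001], [0, 0, 0], 1], [[0, 0, 0.0015], [0, 0, 0], 1], [[0, 0, 0.0015], [0, 0, 0], 1]])

```text
time_s: 11.7
tcp_pos: [0.598, 0.2383, 0.1011]
eef_rot: [-180.0, 0.0, -82.2]
contact_force: [-0.1, 0.2, 2.3]
gripper_width: 0.0584
```

Call:
step_arm(increments=[[[0, 0, 0.001], [0, 0, 0], 1], [[0, 0, 0.0015], [0, 0, 0], 1], [[0, 0, 0.0015], [0, 0, 0], 1]])

```text
time_s: 12.0
tcp_pos: [0.5985, 0.2384, 0.1009]
eef_rot: [-179.9, 0.0, -82.2]
contact_force: [-1.9, -1.3, 10.6]
gripper_width: 0.0585
```

Contact on the rod (+10 N). Ease up and release.

Call:
step_arm(increments=[[[0, 0, -0.001], [0, 0, 0], 1], [[0, 0, -0.0018], [0, 0, 0], 1], [[0, 0, -0.0018], [0, 0, 0], 0.8], [[0, 0, -0.0018], [0, 0, 0], 0.5], [[0, 0, -0.0018], [0, 0, 0], 0.2], [[0, 0, -0.0018], [0, 0, 0], 0], [[0, 0, -0.0018], [0, 0, 0], 0], [[0, 0, -0.0018], [0, 0, 0], 0], [[0, 0, -0.0018], [0, 0, 0], 0]])

```text
time_s: 12.9
tcp_pos: [0.5975, 0.2381, 0.1007]
eef_rot: [180.0, -0.0, -82.2]
contact_force: [-1.1, -0.2, 0.1]
gripper_width: 0.087
```

```bash
python3 - <<'E'
from mv import *
go(.598,.238,.22,-82.25)
a=cap('scene','s7.png');b=cap('top','t7.png')
cv2.imwrite('pics/s7c.png',cv2.resize(a['color'][250:400,260:460,::-1],None,fx=4,fy=4,interpolation=2))
cv2.imwrite('pics/t7c.png',cv2.resize(b['color'][90:200,130:290,::-1],None,fx=5,fy=5,interpolation=2))
E
```

```text
t 12.9 tcp [0.5975 0.2381 0.1007] rpy [ 1.7998e+02 -1.0000e-02 -8.2240e+01] w 0.087 F [-1.1 -0.2  0.1]
d [ 0.0002 -0.0004 -0.1193] w [ 0.0004 -0.0002  0.0002]
```

View pics/t7c.png

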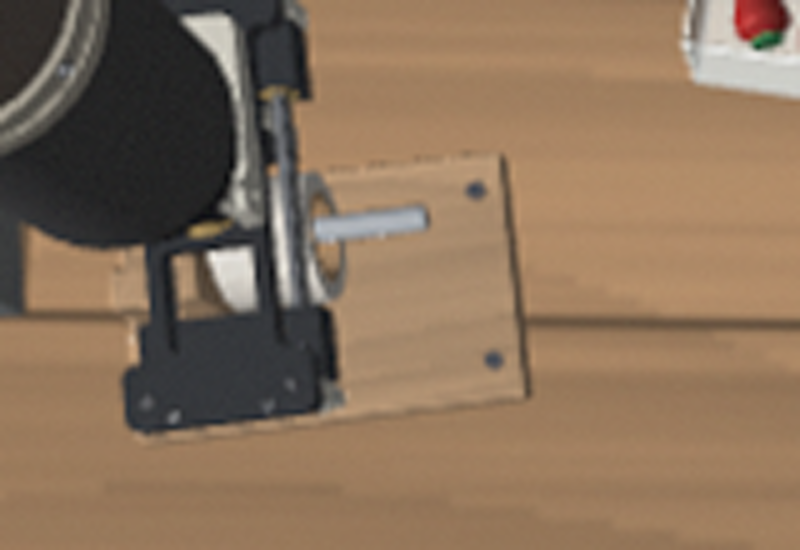

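Call:
step_arm(increments=[[[0, 0, -0.006], [0, 0, 0], 0], [[0, 0, -0.016], [0, 0, 0], 0], [[0, 0, -0.032], [0, 0, 0], 0], [[0, 0, -0.052], [0, 0, 0], 0], [[0, 0, -0.074], [0, 0, 0], 0], [[0, 0, -0.096], [0, 0, 0], 0], [[0, 0, -0.112], [0, 0, 0], 0], [[0, 0, -0.12], [0, 0, 0], 0]])

```text
time_s: 13.8
tcp_pos: [0.5984, 0.2385, 0.2239]
eef_rot: [-179.8, 0.1, -82.2]
contact_force: [0.1, -0.3, -0.3]
gripper_width: 0.0876
```

```bash
python3 - <<'E'
from mv import *
go(.5045,-.030,.2,-66.8)
E
```

```text
t 13.8 tcp [0.5984 0.2385 0.2239] rpy [-1.7981e+02  8.0000e-02 -8.2220e+01] w 0.0876 F [ 0.1 -0.3 -0.3]
d [0.2534 0.1295 0.0231] w [-0.0035  0.001  -0.2692]
```

Call:
step_arm(increments=[[[0.012, 0.006, 0], [0, 0, -0.02], 0], [[0.037, 0.019, 0], [0, 0, -0.05], 0], [[0.07, 0.036, 0.005], [0, 0, -0.09], 0], [[0.105, 0.054, 0.01], [0, 0, -0.13], 0], [[0.14, 0.072, 0.015], [0, 0, -0.17], 0], [[0.175, 0.09, 0.02], [0, 0, -0.21], 0], [[0.21, 0.107, 0.023], [0, 0, -0.24], 0], [[0.238, 0.122, 0.023], [0, 0, -0.26], 0], [[0.2534, 0.1295, 0.023], [-0.0035, 0.001, -0.269], 0], [[0.2534, 0.1295, 0.023], [-0.0035, 0.001, -0.269], 0]])

```text
time_s: 14.8
tcp_pos: [0.5026, -0.0321, 0.1983]
eef_rot: [179.8, -0.0, -66.9]
contact_force: [0.7, 0.4, 0.2]
gripper_width: 0.0877
```

```bash
python3 - <<'E'
from mv import *
import pickle
go(.5045,-.030,.1,-66.8)
a=cap('scene','s8.png');b=cap('top','t8.png');pickle.dump((a,b),open('c8.pkl','wb'))
cv2.imwrite('pics/t8c.png',cv2.resize(b['color'][90:250,130:350,::-1],None,fx=3.5,fy=3.5,interpolation=2))
E
```

```text
t 14.8 tcp [ 0.5026 -0.0321  0.1983] rpy [ 1.7979e+02 -3.0000e-02 -6.6940e+01] w 0.0877 F [0.7 0.4 0.2]
d [-0.0013 -0.0029  0.0983] w [ 0.0036 -0.0005 -0.0024]
```

View pics/s8.png

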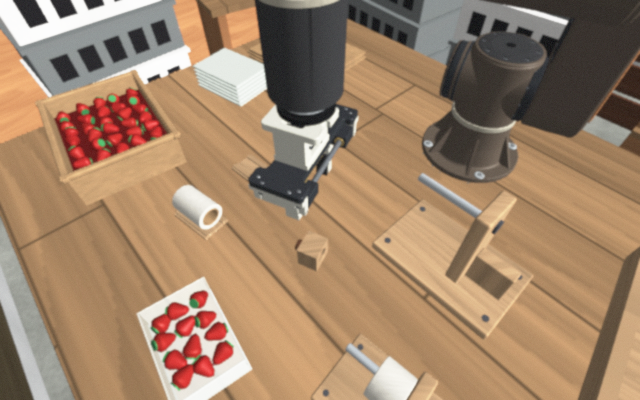

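View pics/t8c.png

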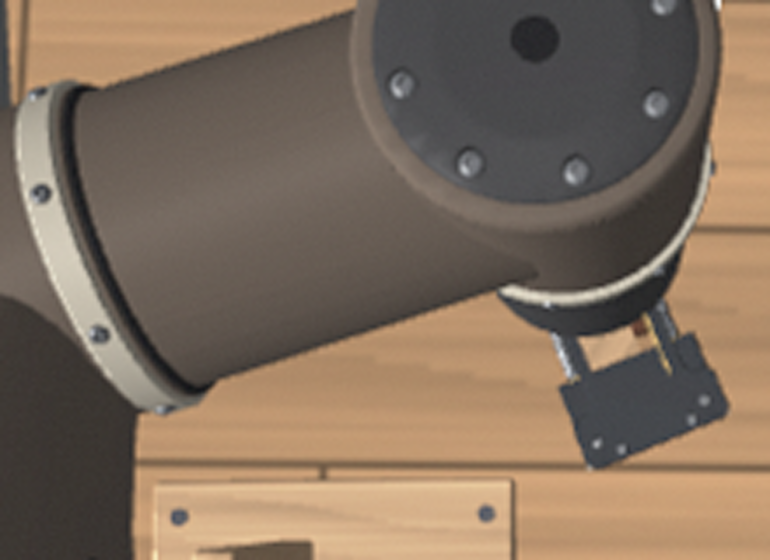

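Call:
step_arm(increments=[[[0, -0.001, 0.02], [0.0036, 0, -0.002], 0], [[-0.001, -0.002, 0.045], [0.0036, 0, -0.002], 0], [[-0.001, -0.002, 0.07], [0.0036, 0, -0.002], 0], [[-0.001, -0.002, 0.095], [0.0036, 0, -0.002], 0], [[-0.001, -0.002, 0.115], [0.0036, 0, -0.002], 0], [[-0.001, -0.002, 0.128], [0.0036, 0, -0.002], 0], [[-0.001, -0.002, 0.132], [0.0036, 0, -0.002], 0], [[-0.001, -0.002, 0.132], [0.0036, 0, -0.002], 0]])

```text
time_s: 15.7
tcp_pos: [0.5047, -0.0283, 0.0655]
eef_rot: [179.9, -0.0, -66.7]
contact_force: [-0.5, -1.2, -0.6]
gripper_width: 0.0877
```

```bash
python3 - <<'E'
from mv import *
import pickle
go(.5045,-.030,.009,-66.8)
a=cap('scene','s9.png');b=cap('top')
cv2.imwrite('pics/s9c.png',np.hstack([cv2.resize(a['color'][160:310,230:380,::-1],None,fx=2.6,fy=2.6,interpolation=2),cv2.resize(a['color'][300:400,330:430,::-1],None,fx=3.9,fy=3.9,interpolation=2)]))
E
```

```text
t 15.7 tcp [ 0.5047 -0.0283  0.0655] rpy [ 1.7993e+02 -3.0000e-02 -6.6660e+01] w 0.0877 F [-0.5 -1.2 -0.6]
d [0.0014 0.0008 0.0565] w [ 0.0012 -0.0005  0.0024]
```

View pics/s9c.png

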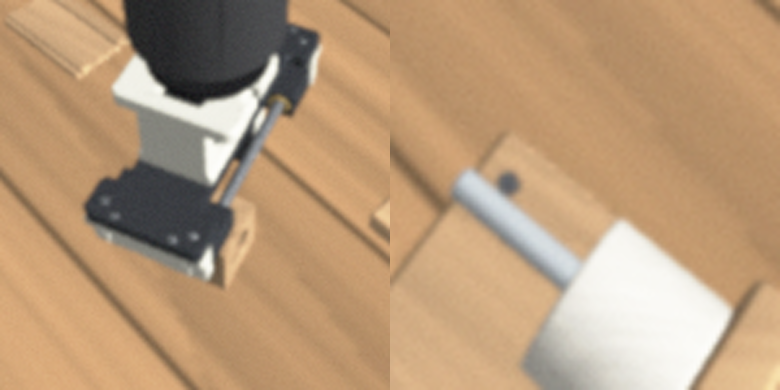

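The roll hangs against the board, and the jaws stand on either side of the cap with its mouth to the right at (240,240). Lower and grip.

Call:
step_arm(increments=[[[0.001, 0.0008, 0.01], [0, 0, 0.002], 0], [[0.0014, 0.0008, 0.02], [0, 0, 0.002], 0], [[0.0014, 0.0008, 0.03], [0, 0, 0.002], 0], [[0.0014, 0.0008, 0.04], [0, 0, 0.002], 0], [[0.0014, 0.0008, 0.049], [0, 0, 0.002], 0], [[0.0014, 0.0008, 0.055], [0, 0, 0.002], 0], [[0.0014, 0.0008, 0.056], [0, 0, 0.002], 0], [[0.0014, 0.0008, 0.056], [0, 0, 0.002], 0]])

```text
time_s: 16.6
tcp_pos: [0.5044, -0.0306, 0.0097]
eef_rot: [180.0, -0.0, -66.8]
contact_force: [0.2, 0.0, -0.3]
gripper_width: 0.0877
```

Call:
step_arm(increments=[[[0, 0, 0], [0, 0, 0], 0.2], [[0, 0, 0], [0, 0, 0], 0.35], [[0, 0, 0], [0, 0, 0], 0.5], [[0, 0, 0], [0, 0, 0], 0.7], [[0, 0, 0], [0, 0, 0], 1], [[0, 0, 0], [0, 0, 0], 1], [[0, 0, 0], [0, 0, 0], 1], [[0, 0, 0], [0, 0, 0], 1]], force=20)

```text
time_s: 17.4
tcp_pos: [0.5046, -0.0305, 0.0101]
eef_rot: [-180.0, -0.0, -66.8]
contact_force: [0.1, 0.2, 1.8]
gripper_width: 0.0502
```

Call:
step_arm(increments=[[[0, 0, -0.008], [0, 0, 0], 1], [[0, 0, -0.022], [0, 0, 0], 1], [[0, 0, -0.042], [0, 0, 0], 1], [[0, 0, -0.066], [0, 0, 0], 1], [[0, 0, -0.09], [0, 0, 0], 1], [[0, 0, -0.114], [0, 0, 0], 1], [[0, 0, -0.134], [0, 0, 0], 1], [[0, 0, -0.145], [0, 0, 0], 1], [[0, 0, -0.148], [0, 0, 0], 1]])

```text
time_s: 18.3
tcp_pos: [0.5049, -0.0304, 0.1593]
eef_rot: [-179.9, -0.0, -66.8]
contact_force: [-0.6, 0.7, -2.1]
gripper_width: 0.0496
```

```bash
python3 - <<'E'
from mv import *
import pickle
R=np.array([.6077,.1665,.130]);u=np.array([-.135,.9908,0])
q=R-u*.06; go(q[0],q[1],.155,-82.25)
a=cap('scene','s10.png');b=cap('top');pickle.dump((a,b),open('c10.pkl','wb'))
cv2.imwrite('pics/s10c.png',cv2.resize(a['color'][100:300,220:420,::-1],None,fx=3,fy=3,interpolation=2))
E
```

```text
t 18.3 tcp [ 0.5049 -0.0304  0.1593] rpy [-1.7987e+02 -4.0000e-02 -6.6820e+01] w 0.0496 F [-0.6  0.7 -2.1]
d [-0.0827 -0.156   0.0046] w [-0.0023 -0.0004  0.2692]
```

View pics/s10c.png

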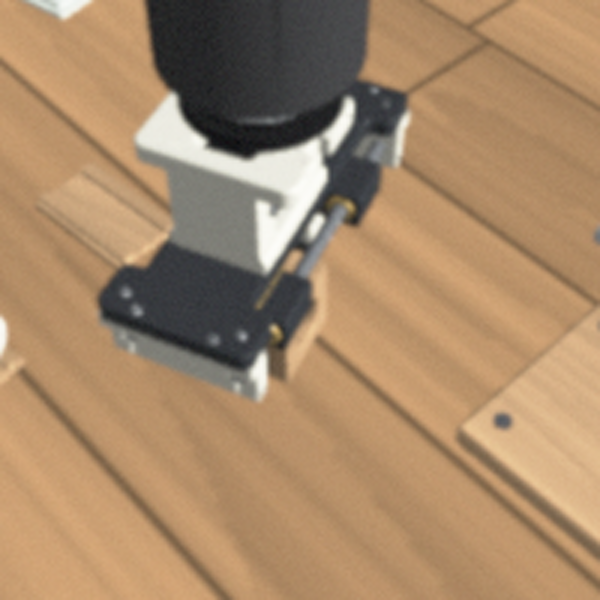

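Call:
step_arm(increments=[[[-0.006, -0.012, 0], [0, 0, 0.02], 1], [[-0.018, -0.034, 0], [0, 0, 0.06], 1], [[-0.034, -0.064, 0], [0, 0, 0.11], 1], [[-0.05, -0.094, 0], [0, 0, 0.16], 1], [[-0.065, -0.122, 0.002], [0, 0, 0.21], 1], [[-0.076, -0.144, 0.004], [0, 0, 0.245], 1], [[-0.0827, -0.156, 0.005], [-0.002, 0, 0.269], 1], [[-0.0827, -0.156, 0.005], [-0.002, 0, 0.269], 1]])

```text
time_s: 19.2
tcp_pos: [0.6154, 0.108, 0.1503]
eef_rot: [179.7, -0.1, -82.2]
contact_force: [-0.8, 0.1, -0.7]
gripper_width: 0.0499
```

```bash
python3 - <<'E'
from mv import *
R=np.array([.6077,.1665,.130]);u=np.array([-.135,.9908,0])
q=R-u*.05; go(q[0],q[1],.1145,-82.25)
E
```

```text
t 19.2 tcp [0.6154 0.108  0.1503] rpy [ 1.7971e+02 -1.0000e-01 -8.2210e+01] w 0.0499 F [-0.8  0.1 -0.7]
d [-0.0091 -0.0005  0.0358] w [ 0.0051 -0.0017  0.0007]
```

Call:
step_arm(increments=[[[0, 0, 0.006], [0.002, 0, 0], 1], [[0, 0, 0.014], [0.005, -0.0017, 0], 1], [[0, 0, 0.023], [0.005, -0.0017, 0], 1], [[0, 0, 0.031], [0.005, -0.0017, 0], 1], [[0, 0, 0.035], [0.005, -0.0017, 0], 1], [[0, 0, 0.0355], [0.005, -0.0017, 0], 1], [[0, 0, 0.0355], [0.005, -0.0017, 0], 1], [[0, 0, 0.0355], [0.005, -0.0017, 0], 1]])

```text
time_s: 20.0
tcp_pos: [0.6155, 0.107, 0.1178]
eef_rot: [-179.8, 0.1, -82.2]
contact_force: [-0.2, 0.2, -0.5]
gripper_width: 0.05
```

```bash
python3 - <<'E'
from mv import *
R=np.array([.6077,.1665,.130]);u=np.array([-.135,.9908,0])
q=R-u*.05; go(q[0],q[1],.1145,-82.25)
a=cap('scene','s11.png');b=cap('top','t11.png')
cv2.imwrite('pics/s11c.png',cv2.resize(a['color'][250:400,260:460,::-1],None,fx=4,fy=4,interpolation=2))
cv2.imwrite('pics/t11c.png',cv2.resize(b['color'][90:200,130:290,::-1],None,fx=5,fy=5,interpolation=2))
E
```

```text
t 20.0 tcp [0.6155 0.107  0.1178] rpy [-1.7978e+02  6.0000e-02 -8.2230e+01] w 0.05 F [-0.2  0.2 -0.5]
d [-0.01   -0.0003  0.0033] w [-0.0039  0.0011  0.0003]
```

View pics/s11c.png

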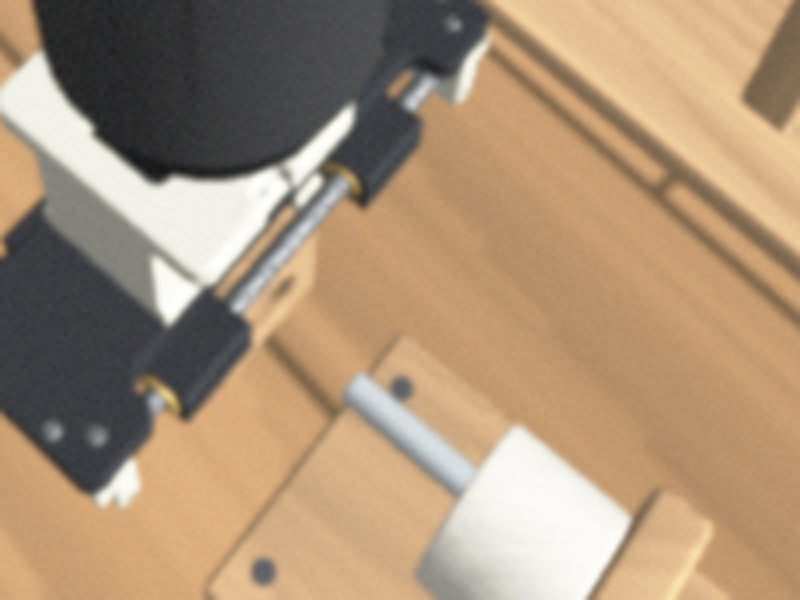

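View pics/t11c.png

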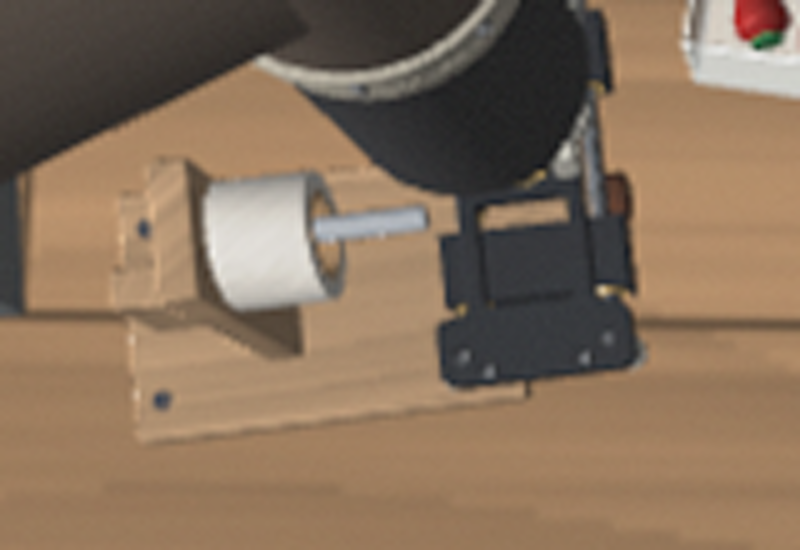

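```bash
python3 - <<'E'
from mv import *
a=cap('scene')
s=r.get_state();p=s['tcp_pos'];u=np.array([-.135,.9908,0]);v=np.array([.9908,.135,0]);z=np.array([0,0,1])
c=p+z*.015
for n,q in(('mouth',c+u*.021),('+v,-z',c+u*.021+v*.025-z*.025),('-v-z',c+u*.021-v*.025-z*.025),('-v+z',c+u*.021-v*.025+z*.025),('tip',np.array([.6077,.1665,.1295])),('end',np.array([.6077,.1665,.1295])+u*.05)):
    print(n,((proj(a,q)[0]-[260,250])*4+1.5).round(0))
go(0,0,0,0)
E
```

```text
mouth [265. 309.]
+v,-z [220. 388.]
-v-z [307. 282.]
-v+z [312. 228.]
tip [352. 387.]
end [473. 489.]
t 20.15 tcp [0.6154 0.107  0.1177] rpy [-1.7979e+02  6.0000e-02 -8.2240e+01] w 0.0507 F [-1.  -0.6  0. ]
d [0.023  0.6246 0.1154] w [-0.0038 -0.0017 -1.4353]
```

Projected cap and rod points agree with the picture to about 1.5 px, with the same offset for both. Inserting.

Call:
step_arm(increments=[[[-0.004, 0, 0.0015], [-0.004, 0.001, 0], 1], [[-0.009, 0, 0.003], [-0.004, 0.001, 0], 1], [[-0.015, 0, 0.003], [-0.004, 0.001, 0], 1], [[-0.022, 0, 0.003], [-0.004, 0.001, 0], 1], [[-0.029, 0, 0.003], [-0.004, 0.001, 0], 1], [[-0.036, 0, 0.003], [-0.004, 0.001, 0], 1], [[-0.042, 0, 0.003], [-0.004, 0.001, 0], 1], [[-0.047, 0, 0.003], [-0.004, 0.001, 0], 1], [[-0.05, 0, 0.003], [-0.004, 0.001, 0], 1], [[-0.05, 0, 0.003], [-0.004, 0.001, 0], 1]])

```text
time_s: 21.15
tcp_pos: [0.6084, 0.1568, 0.1145]
eef_rot: [180.0, -0.0, -82.2]
contact_force: [-1.0, 0.1, -1.3]
gripper_width: 0.0498
```

```bash
python3 - <<'E'
from mv import *
R=np.array([.6077,.1665,.130]);u=np.array([-.135,.9908,0])
q=R+u*.014; go(q[0],q[1],.1145,-82.25)
b=cap('top','t12.png')
cv2.imwrite('pics/t12c.png',cv2.resize(b['color'][90:200,130:290,::-1],None,fx=5,fy=5,interpolation=2))
E
```

```text
t 21.15 tcp [0.6084 0.1568 0.1145] rpy [179.95  -0.   -82.21] w 0.0498 F [-1.   0.1 -1.3]
d [-0.0237 -0.0006 -0.    ] w [ 0.0008 -0.      0.0006]
```

View pics/t12c.png

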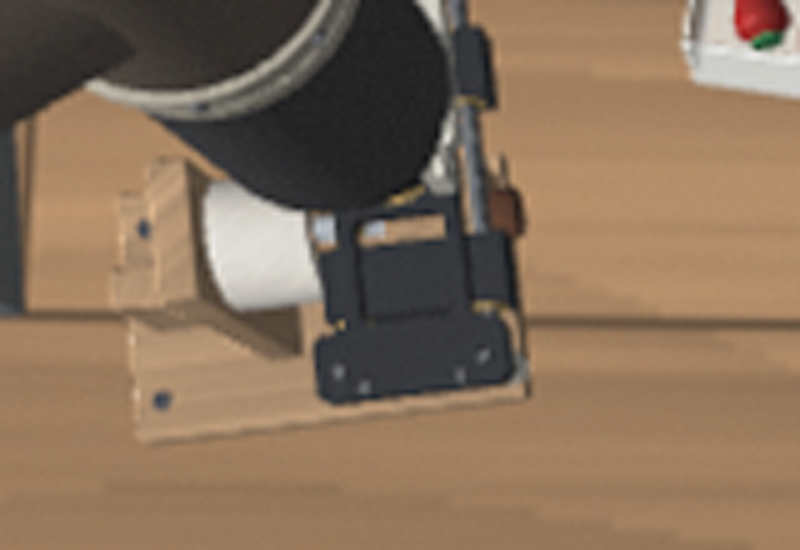

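The rod enters the cap's hole, free. Pushing to the bottom.

Call:
step_arm(increments=[[[-0.005, -0.0006, 0], [0, 0, 0], 1], [[-0.01, -0.0006, 0], [0, 0, 0], 1], [[-0.015, -0.0006, 0], [0, 0, 0], 1], [[-0.018, -0.0006, 0], [0, 0, 0], 1], [[-0.02, -0.0006, 0], [0, 0, 0], 1], [[-0.021, -0.0006, 0], [0, 0, 0], 1], [[-0.021, -0.0006, 0], [0, 0, 0], 1]])

```text
time_s: 21.9
tcp_pos: [0.6062, 0.1774, 0.1145]
eef_rot: [180.0, -0.0, -82.2]
contact_force: [0.3, -1.5, -1.0]
gripper_width: 0.05
```

Call:
step_arm(increments=[[[-0.001, 0, 0], [0, 0, 0], 1], [[-0.002, 0, 0], [0, 0, 0], 1], [[-0.002, 0, 0], [0, 0, 0], 1]])

```text
time_s: 22.2
tcp_pos: [0.606, 0.1782, 0.1144]
eef_rot: [179.9, -0.1, -82.2]
contact_force: [1.9, -5.2, -1.4]
gripper_width: 0.05
```

Call:
step_arm(increments=[[[-0.001, 0, 0], [0, 0, 0], 1], [[-0.002, 0, 0], [0, 0, 0], 1], [[-0.002, 0, 0], [0, 0, 0], 1]])

```text
time_s: 22.5
tcp_pos: [0.6059, 0.1783, 0.1144]
eef_rot: [179.9, -0.2, -82.3]
contact_force: [4.3, -13.0, -0.9]
gripper_width: 0.05
```

Bottomed out (−13 N, no more advance). Relieve and lower onto the rod.

Call:
step_arm(increments=[[[0.0015, 0, 0], [0, 0, 0], 1], [[0.003, 0, 0.001], [0, 0, 0], 1], [[0.003, 0, 0.003], [0, 0, 0], 1], [[0.003, 0, 0.005], [0, 0, 0], 1], [[0.003, 0, 0.006], [0, 0, 0], 1], [[0.003, 0, 0.006], [0, 0, 0], 1]])

```text
time_s: 23.1
tcp_pos: [0.606, 0.1782, 0.1082]
eef_rot: [179.9, -0.0, -82.2]
contact_force: [0.9, -2.4, -2.1]
gripper_width: 0.0499
```

Call:
step_arm(increments=[[[0, 0, 0.001], [0, 0, 0], 1], [[0, 0, 0.0015], [0, 0, 0], 1], [[0, 0, 0.0015], [0, 0, 0], 1]])

```text
time_s: 23.4
tcp_pos: [0.6061, 0.1782, 0.1071]
eef_rot: [180.0, -0.0, -82.2]
contact_force: [-0.3, -3.7, 1.7]
gripper_width: 0.0498
```

Call:
step_arm(increments=[[[0, 0, 0.001], [0, 0, 0], 1], [[0, 0, 0.001], [0, 0, 0], 1]])

```text
time_s: 23.6
tcp_pos: [0.6061, 0.1783, 0.107]
eef_rot: [180.0, -0.0, -82.2]
contact_force: [-3.8, -2.6, 8.0]
gripper_width: 0.05
```

Call:
step_arm(increments=[[[0, 0, -0.0008], [0, 0, 0], 1], [[0, 0, -0.0015], [0, 0, 0], 1], [[0, 0, -0.0015], [0, 0, 0], 0.7], [[0, 0, -0.0015], [0, 0, 0], 0.4], [[0, 0, -0.0015], [0, 0, 0], 0.2], [[0, 0, -0.0015], [0, 0, 0], 0], [[0, 0, -0.0015], [0, 0, 0], 0], [[0, 0, -0.0015], [0, 0, 0], 0]])

```text
time_s: 24.4
tcp_pos: [0.6062, 0.1785, 0.1075]
eef_rot: [180.0, 0.0, -82.2]
contact_force: [-0.9, -0.7, 0.3]
gripper_width: 0.0791
```

Call:
step_arm(increments=[[[0, 0, -0.006], [0, 0, 0], 0], [[0, 0, -0.016], [0, 0, 0], 0], [[0, 0, -0.032], [0, 0, 0], 0], [[0, 0, -0.052], [0, 0, 0], 0], [[0, 0, -0.074], [0, 0, 0], 0], [[0, 0, -0.096], [0, 0, 0], 0], [[0, 0, -0.112], [0, 0, 0], 0], [[0, 0, -0.12], [0, 0, 0], 0]])

```text
time_s: 25.2
tcp_pos: [0.607, 0.1786, 0.2304]
eef_rot: [-179.9, 0.1, -82.2]
contact_force: [0.6, -0.5, 0.2]
gripper_width: 0.0873
```

Call:
step_arm(increments=[[[0.015, 0, -0.01], [0, 0, 0], 0], [[0.045, 0, -0.02], [0, 0, 0], 0], [[0.085, 0, -0.02], [0, 0, 0], 0], [[0.125, 0, -0.02], [0, 0, 0], 0], [[0.165, 0, -0.02], [0, 0, 0], 0], [[0.2, 0, -0.02], [0, 0, 0], 0], [[0.22, 0, -0.02], [0, 0, 0], 0], [[0.22, 0, -0.02], [0, 0, 0], 0]])

```text
time_s: 26.0
tcp_pos: [0.6355, -0.043, 0.2472]
eef_rot: [179.9, -0.0, -82.4]
contact_force: [-0.4, 0.5, 0.3]
gripper_width: 0.0876
```

```bash
python3 - <<'E'
from mv import *
go(0,0,0,0)
a=cap('scene','s13.png');b=cap('top','t13.png')
cv2.imwrite('pics/s13c.png',cv2.resize(a['color'][250:400,260:460,::-1],None,fx=4,fy=4,interpolation=2))
cv2.imwrite('pics/t13c.png',cv2.resize(b['color'][90:200,130:290,::-1],None,fx=5,fy=5,interpolation=2))
E
```

```text
t 26.0 tcp [ 0.6355 -0.043   0.2472] rpy [ 1.7988e+02 -3.0000e-02 -8.2420e+01] w 0.0876 F [-0.4  0.5  0.3]
d [-0.1265  0.6238  0.2484] w [ 2.0000e-03  1.1000e-03 -1.4386e+00]
```

View pics/s13c.png

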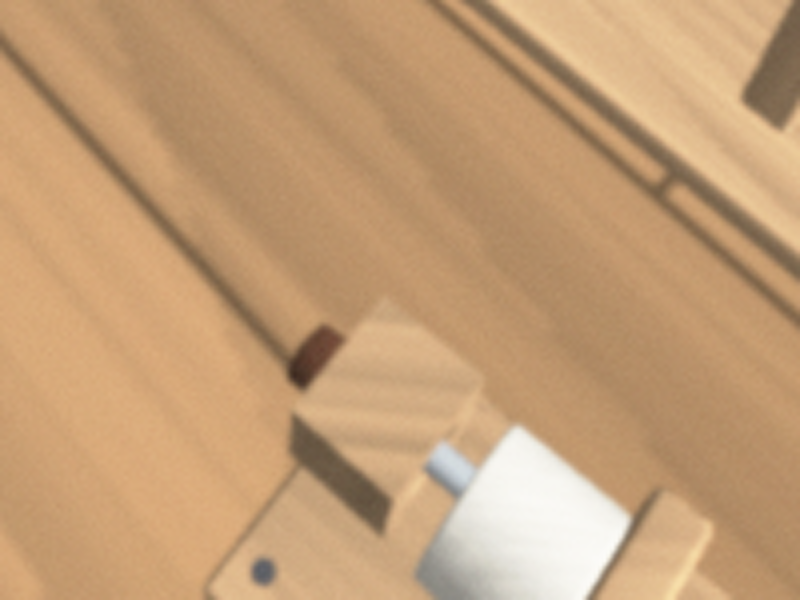

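View pics/t13c.png

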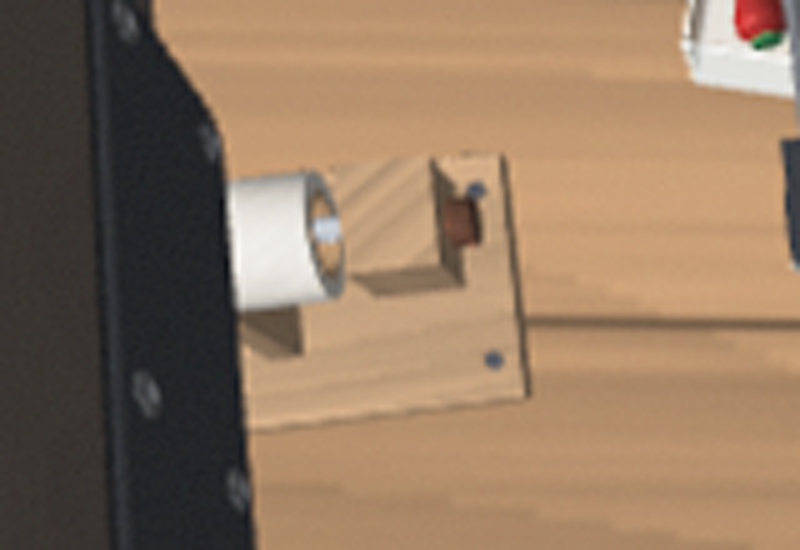

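View pics/s13.png

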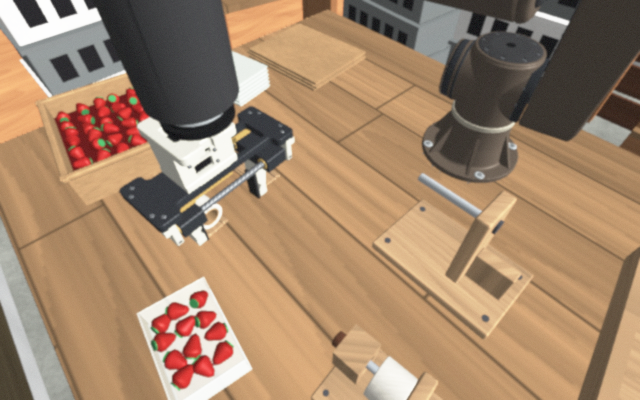

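```bash
python3 - <<'E'
from mv import *
b=cap('top','t14.png');a=cap('scene')
R=np.array([.6077,.1665,.130]);u=np.array([-.135,.9908,0])
f=lambda x,y,z:((onz(b,130+(x-2)/5,90+(y-2)/5,z)-R)@u).round(4)
print('tip',f(428,217,.136),'mouth top edge',f(331,168,.147),f(352,272,.147),'back',f(434,160,.147),f(443,266,.147),'roll front top',f(312,175,.148),f(322,300,.118))
q=b['color'][90:200,130:220,::-1];cv2.imwrite('pics/t14c.png',cv2.resize(q,None,fx=7,fy=7,interpolation=2))
E
```

```text
tip -0.0034 mouth top edge 0.0346 0.03 back -0.0112 -0.0103 roll front top 0.043 0.0528
```

View pics/t14c.png

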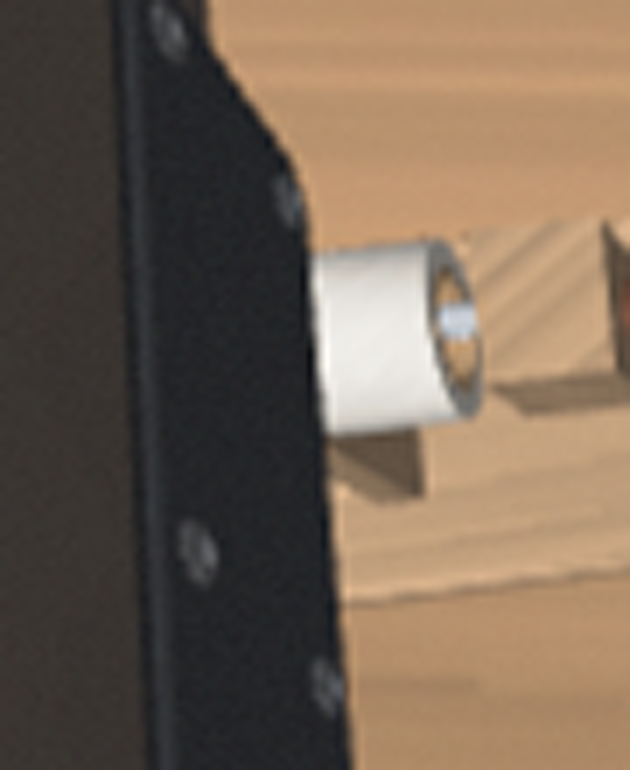

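Cap measured against the tip: mouth at about +35 mm and back face at about −7 mm, which is what full seating should give. The roll is against the board. Handing in.

```bash
python3 - <<'E'
from plant import r
print(r.get_state()['time_s'],r.close_job())
E
```

```text
the job is handed in; nothing more can be done
26.2 None
```

The job is handed in at 26.2 s. The short roll and then the end cap hang on the smaller holder's rod, both released, and the gripper is clear of them.

- **Roll:** I pushed it until it touched the board (about 12 N), eased off, lowered it until the bore rested on the rod, and let go. The last scene view shows it up against the board.
- **Cap:** I pushed it mouth first until it bottomed (about 13 N), lowered it onto the rod, and let go. In the last top view its mouth lies 33–38 mm past the rod tip and its back face about 7 mm behind it. Full seating should give 35 mm and 7 mm.
- **Disagreements:** The scene camera read heights about 3–6 mm too high for the rolls and the rod. The rod tip read 3 mm off along the rod in the last top view, and I measured the cap relative to it. When each part was lowered onto the rod, contact came at heights that put the rod axis at 129–130 mm, as stated.
- **Not fully checked:** In the last views the gripper hid most of the long roll. It was seen unmoved in its cradle in an earlier view, and nothing touched it.

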